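# Load the slide rack into the drying oven

## Task

Pull the slide-drying oven's drop-down door right down until it is level, stand the steel slide rack on the oven floor between the two guide ribs and push it in until it stops against the rail at the back, then swing the door back up and press it fully shut and let go. Keep the rack upright, set it down rather than drop it, and leave the bottle, the bucket and the slide box where they stand.

Things in the scene. Friction and masses are not known exactly. Their poses are not given: they have to be found in the camera images.
- oven: White slide-drying oven, fixed: 300 mm wide (y), 220 deep (x), 280 high. Origin on the bench under the middle of its front face (x = 0); +x points into it, z up. Chamber mouth 220 wide, z 95 to 240 mm; above it a lintel 22 thick, z 240 to 280. Clear roof (underside z 272) and clear back. A tool reaching in must lean back towards the robot to clear the lintel.
- door (a joint): Oven door, hinged along the oven's y at its lower inner edge: 0 = shut, upright on the front face; 1.571 = level, its inner face a ledge 95 mm above the bench, flush with the chamber floor. Starts at 0 to 0.4. Stiff hinge: stays where left, about 1 to 7 N at the handle to move. Panel 250 wide, 145 high, 14 thick.
- door_handle (a point): Centre of the handle: steel bar 36 mm long along the oven's y, 16 in diameter, ends free (pinch end to end so that it can turn between the pads); 14 mm wide stem to the door's upper edge. Door shut: 45 mm before the front face (31 off the door), 165 above the hinge. Door level: 165 before the front face, 45 below the hinge: room from above or leaning back.
- door_hinge (a point): Middle of the hinge line, in the plane of the front face, 95 mm above the bench. The axis is the oven's y. The point turns with the door.
- oven_home (a point): Where the rack's origin lies when fully home: on the chamber floor (z 93.5 mm), 60 behind the front face, midway between two guide ribs along x (8 mm high, inner faces 110 apart, from 10 to 120 behind the front face). The steel stop rail, 22 high, crosses 110 behind the front face; the home rack's near end is 10 mm inside. Axes as the oven's.
- rack: Loose steel rack of upright glass slides: 100 mm long (x), 84 wide (y), body 38 high, 0.22 to 0.45 kg (2 to 12 N to slide it). Origin at the centre of its underside, z up; both ends alike. Carrying handle along x over its middle: bar 86 long, 12 wide (y), 12 high, top 80 mm above the underside, free below it down to 38. Stands at one of four places beside the oven, bystanders at the others.
- bottle: Bystander: brown glass reagent bottle with black cap, 68 mm in diameter, 150 high; origin at the centre of its underside.
- bucket: Bystander: yellow plastic waste bucket with lid, 104 mm in diameter, 116 high; origin at the centre of its underside.
- slidebox: Bystander: flat closed slide box, dark with a grey lid, 100 x 86 mm, 35 high, no handle; origin at the centre of its underside.
Not all that is in view belongs to the job. Of the things like the rack, leave any that is blue; of the rest the larger one is meant.

How it is judged:
By the outcome, as a careful person would: the job done as asked, in the order asked, and still so for the second after the job is handed in, with the robot touching nothing.
It also fails if it takes over 72 s, if anything falls off the work surface, if the arm or the gripper's body presses on something with over 40 N, if the wrist force passes 120 N, or if a joint passes its speed limit or range.

## Robot

A 7-joint arm with a two-finger parallel gripper is mounted at the origin on the work surface. World frame = base frame: x ahead of the robot, y to its left, z up, the work surface at z = 0. Lengths are in m, angles in rad, forces in N, time in s.
With the tool pointing down it reaches from about 0.4 to 0.85 m from the base axis. Payload 4.4 kg.
Tool frame: the origin (TCP) lies on the mounting face of the last link; the fingertips stand tip_reach ahead of it and the grasp point (between the pads) lies 180 mm ahead of it (tip_reach is the distance from the TCP to the fingertips, in m); x points along the fingers, y is the direction in which the jaws open and shut, and the axes are right-handed (so a half turn about x gives the same grasp; the last joint's range is limited). The gripper opens to 94 mm and grips with 3 to 60 N. Pads are 16 mm wide; open, the fingers measure 119 mm over their backs; the gripper's body (75 mm by 177 mm) begins 78 mm behind the grasp point.
Start: joints at [1.228, 0.628, 0.038, 1.517, -0.027, 0.996, -0.02], TCP at [0.178, -0.625, 0.405] pointing down, gripper open.
Joint ranges: [-3.06, 3.06], [-0.37, 2.12], [-1.25, 1.32], [0.18, 2.47], [-1.1, 4.24], [0.23, 1.98], [-2.94, 2.94]. Speed limits (rad/s): [2.57, 2.57, 3.14, 3.14, 3.14, 3.14, 3.14].

## Interface

Orientations are given as a unit quaternion [w, x, y, z].
In Python, from station import read_state, grab_frame, close_job, tip_reach gives the robot as it stands.
- The arm moves only by the shell command python3 -m crank 'ROWS' [FORCE]. ROWS is a JSON object of lists of equal length, an entry for each row: "linear": the shift along the tool's x, y, z in cm, a list of three; "twist": the turn, a rotation vector about the tool's x, y, z in rad, a list of three; "hand": the gripper's target within -1 to 1 (shut at 1, half-way at 0, fully open at -1). In form: {"linear": [[dx, dy, dz], ...], "twist": [[ax, ay, az], ...], "hand": [hand, ...]}. A call has 1 to 10 rows; each row is the pose to reach, as a shift and turn from the pose commanded when the call began, along the tool's axes at that moment; what a row does not reach only later rows make up. A row lasts 1/8 s, in which the tool goes at most 62.5 mm and 10.7 degrees, less where a joint would pass 70% of its speed; a pose out of reach is approached as far as the arm can. A call with a gripper value outside its range is refused whole. The fingers move at their own pace and stop on an object; FORCE is the grip in N (left out, the last holds). Time passes only in rows, so rows that repeat a pose let the fingers close. It gives the time, the measured TCP pose, the force and the opening at its end, in the units of the state.
- read_state(): the state, without advancing time (a new reading comes with each control period).
- grab_frame(name): name is "scene" or "top" or "wrist"; returns a dict with "frame" (420x560x3 uint8, red, green, blue), "z_map" (420x560 float32, m along the optical axis (not along the pixel's ray), 0 where there is no reading), "K" (3x3 intrinsics, pixels), "position" and "orientation" of the camera in the world. Camera axes: x right, y up, looking along -z (the intrinsics and any distortion apply to the point x, -y, -z); pixel columns grow to the right and rows downward; lengths in m; the calibration is good to about 2 mm. The wrist camera is an equidistant fisheye: a pixel r from the principal point sees the ray r / f radians off the axis. A picture is of the moment at which its call begins.
- close_job(): hands the job in, once; it reports no verdict.
The state is a dict: "t": time; "joint_positions": joint angles; "joint_velocities": joint speeds; "joint_efforts": joint torques, N m; "eef_pos": TCP position; "orientation": TCP orientation; "ft_force": force on the tool from outside, world axes, zero at the start; "wrist_torque": the same for the moment, N m; "grip_width": opening from 0.0 (shut) to 1.0 (fully open).
Only numpy, scipy, OpenCV 4.12 (cv2) and the standard library are available. Lean on these libraries where they do the work, as an engineer would, in place of code of your own. Each camera call takes 0.05 s, during which the arm holds its last target. There are 200 camera calls.

## Working session

There is one attempt and no reset: what is moved stays moved. The work goes in short steps, Python scripts to look and compute and a shell command to move; the robot and the scene stay as the last step left them, time stands still between calls to the robot, and variables do not carry over. Pictures are saved under pics/ and viewed, on a budget of 10 in all, crops included, one or two more only if the job needs it, and the job is handed in when it is done.

```bash
ls; mkdir -p pics
python3 - <<'E'
from station import *
import cv2,numpy as np
s=read_state();print({k:np.round(v,3).tolist() for k,v in s.items()},tip_reach if not callable(tip_reach) else tip_reach())
for n in("scene","top"):
    f=grab_frame(n);np.savez(f"{n}0.npz",**f);print(n,f["K"],f["position"],f["orientation"])
    cv2.imwrite(f"pics/{n}0.png",f["frame"][...,::-1])
E
```

```text
pics
{'t': 0.0, 'joint_positions': [1.228, 0.629, 0.038, 1.518, -0.027, 0.996, -0.02], 'joint_velocities': [0.0, 0.001, -0.002, -0.001, 0.001, 0.001, -0.0], 'joint_efforts': [-0.0, -54.971, 1.143, -18.662, -0.052, 0.024, 0.0], 'eef_pos': [0.178, -0.625, 0.404], 'orientation': [-0.097, -0.7, -0.098, 0.7], 'ft_force': [0.94, 0.084, -0.112], 'wrist_torque': [-0.021, -0.02, -0.002], 'grip_width': 1.001} 0.1992
scene [[431.92445873   0.         284.33056502]
 [  0.         431.92445873 206.45452155]
 [  0.           0.           1.        ]] [ 0.28606639 -0.44219667  1.14134052] [ 0.92431577  0.21266583 -0.06732841 -0.30964576]
top [[414.36051291   0.         278.88136863]
 [  0.         414.36051291 214.40294439]
 [  0.           0.           1.        ]] [ 0.3560986  -0.06491377  1.31014329] [ 0.71107526  0.06422315 -0.05760208 -0.69780324]
```

View pics/scene0.png

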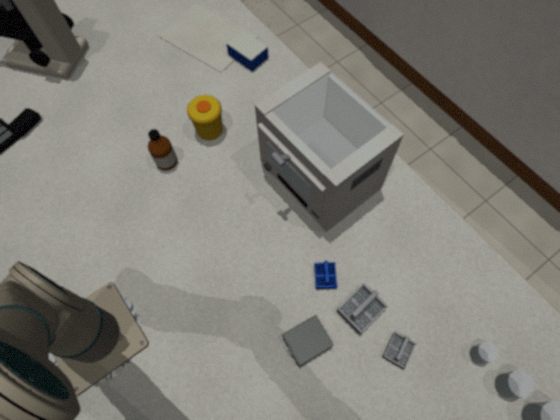

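View pics/top0.png

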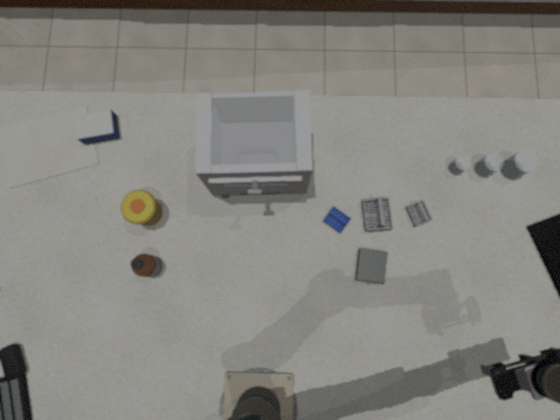

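The top view shows the oven at columns 195–313, rows 92–195, with the handle near (255,187). The rack is the larger grey one at (376,214). The blue one is at (337,219), the small grey at (419,213), the slide box at (371,266), the bucket at (140,207) and the bottle at (145,265).

```bash
cat > h.py <<'E'
import numpy as np,cv2
from scipy.spatial.transform import Rotation as R
from station import *
def cloud(f):
    z=f["z_map"];K=f["K"];v,u=np.indices(z.shape)
    p=np.stack([(u-K[0,2])*z/K[0,0],-(v-K[1,2])*z/K[1,1],-z],-1)
    q=f["orientation"];w=p@R.from_quat(np.roll(q,-1)).as_matrix().T+f["position"]
    w[z==0]=np.nan;return w
def rect(P):
    c,s,a=cv2.minAreaRect((P[:,:2]*1000).astype(np.float32));return np.round(c,1),np.round(s,1),round(a,2)
E
python3 - <<'E'
from h import *
for n in("top","scene"):
    f=dict(np.load(n+"0.npz"));w=cloud(f);X,Y,Z=np.moveaxis(w,-1,0)
    print(n,"table z",np.nanmedian(Z[np.abs(Z)<.03]), "zmissing",(f["z_map"]==0).mean())
    m=(Z>.27)&(Z<.29)&(X>.4);
    k,l,st,c=cv2.connectedComponentsWithStats(m.astype(np.uint8))
    for i in range(1,k):
        if st[i,4]>300: print("top z",np.median(Z[l==i]),st[i],rect(w[l==i]))
    m=(Z>.015)&(Z<.2)&(X>.2)
    k,l,st,c=cv2.connectedComponentsWithStats(m.astype(np.uint8))
    for i in range(1,k):
        if st[i,4]>60:
            P=w[l==i];print(st[i],c[i].round(),"zmax",P[:,2].max().round(3),"mean",P.mean(0).round(3),rect(P))
# rack, top
f=dict(np.load("top0.npz"));w=cloud(f)
s=w[194:236,358:396];print((s[::3,::3,2]*1000).round().astype(int))
P=s.reshape(-1,3)
for a,b in((.02,.06),(.068,.09)):
    Q=P[(P[:,2]>a)&(P[:,2]<b)];print(a,len(Q),Q.mean(0),rect(Q))
# handle
s=w[165:200:2,240:272:2];print((s[...,2]*1000).round());print((s[...,0]*1000).round())
E
```

```text
top table z 0.0003347336800810785 zmissing 0.003920068027210884
top z 0.2808598025383191 [ 195   90  117   85 9321] (array([755.4,  19.8]), array([223. , 300.8]), 2.46)
[  75  110   43   34 1169] [ 96. 126.] zmax 0.063 mean [0.853 0.543 0.049] (array([857.4, 548.9]), array([ 86.8, 121.2]), 10.97)
[ 475  150   63   29 1175] [508. 164.] zmax 0.096 mean [ 0.743 -0.754  0.07 ] (array([ 744.7, -756.1]), array([ 69.8, 156. ]), 4.08)
[449 156  21  18 261] [459. 164.] zmax 0.068 mean [ 0.745 -0.614  0.052] (array([ 748.1, -617.3]), array([44.1, 46.5]), 43.4)
[257 179  53  16 471] [286. 188.] zmax 0.199 mean [ 0.639 -0.07   0.129] (array([641.1, -61.9]), array([ 18. , 147.5]), 3.48)
[202 181  50  17 410] [226. 190.] zmax 0.2 mean [0.631 0.104 0.129] (array([633.6,  95.6]), array([ 18.2, 138.8]), 1.44)
[ 121  190   41   36 1121] [140. 208.] zmax 0.126 mean [0.578 0.359 0.107] (array([580.9, 365.9]), array([101.5, 101.1]), 89.29)
[361 197  32  35 660] [377. 214.] zmax 0.085 mean [ 0.585 -0.356  0.04 ] (array([ 586.6, -357.3]), array([101.4,  85.6]), 6.71)
[406 200  26  26 211] [420. 212.] zmax 
[... 9147 characters left out ...]
 617. 629. 630. 631. 631. 630.
  630. 631.]
 [628. 628. 627. 629. 628. 628. 611. 610. 611. 630. 630. 630. 630. 630.
  631. 631.]
 [627. 628. 629. 628. 604. 603. 603. 603. 603. 604. 604. 630. 630. 632.
  631. 632.]
 [627. 628. 628. 629. 598. 597. 598. 598. 598. 598. 599. 631. 631. 631.
  630. 633.]
 [629. 629. 630. 630. 593. 593. 593. 593. 594. 593. 593. 645. 643. 644.
  646. 645.]
 [642. 645. 646. 647. 645. 646. 647. 646. 647. 646. 647. 646. 647. 647.
  647. 647.]
 [640. 639. 640. 639. 639. 640. 639. 640. 640. 639. 641. 640. 640. 640.
  641. 641.]
 [632. 633. 632. 634. 634. 633. 633. 633. 633. 634. 633. 633. 633. 634.
  635. 635.]]<stdin>:16: RuntimeWarning: invalid value encountered in cast
```

```bash
cat >> h.py <<'E'
import json
yaw=0.043; O=np.array([.646,.0149,0]); Ro=R.from_euler('z',yaw)
def ov(x,y,z): return O+Ro.apply([x,y,z])
def ori(lean,yw,flip=1):
    x=np.array([np.sin(lean),0,-np.cos(lean)]);y=np.array([0,flip,0.]);z=np.cross(x,y)
    return R.from_euler('z',yw)*R.from_matrix(np.c_[x,y,z])
def st():
    s=read_state();open('log.jsonl','a').write(json.dumps({k:np.array(v).tolist() for k,v in s.items()})+"\n");return s
def pose(s): return np.array(s["eef_pos"]),R.from_quat(np.roll(s["orientation"],-1))
def plan(g,Rt,p=None,Rc=None):
    """g: grasp point target; Rt: tool orientation"""
    if p is None: p,Rc=pose(st())
    t=np.array(g)-.18*Rt.as_matrix()[:,0]
    print("lin cm",(Rc.inv().apply(t-p)*100).round(2),"twist",(Rc.inv()*Rt).as_rotvec().round(3),"TCP",t.round(3))
E
cat > l.py <<'E'
from h import *
s=st();p,r=pose(s);g=p+.18*r.as_matrix()[:,0];o=Ro.inv().apply(g-O)*1000
print("q",np.round(s["joint_positions"],2).tolist(),"grasp world",g.round(4),"oven mm",o.round(1),"F",np.round(s["ft_force"],1),"w",round(s["grip_width"]*94,1),"t",s["t"])
E
python3 - <<'E'
from h import *
p,r=pose(st());print(r.as_matrix().round(3))
for f in(1,-1): plan(ov(-.047,0,.33),ori(0,yaw,f))
w=cloud(np.load("top0.npz"))
s=w[185:196,240:272].reshape(-1,3);s=s[s[:,2]>.255];print(Ro.inv().apply(s-O).min(0),Ro.inv().apply(s-O).max(0))
E
```

```text
[[-0.     0.273 -0.962]
 [ 0.002 -0.962 -0.273]
 [-1.    -0.002  0.   ]]
lin cm [-10.53 -49.86 -57.97] twist [-2.908e+00 -2.000e-03  0.000e+00] TCP [0.599 0.013 0.51 ]
lin cm [-10.53 -49.86 -57.97] twist [0.234 0.    0.002] TCP [0.599 0.013 0.51 ]
[-0.05515864 -0.01848258  0.25504664] [-0.02938086  0.01751983  0.27085329]
```

```bash
python3 -m crank '{"linear":[[-10.5,-49.9,-58],[-10.5,-49.9,-58],[-10.5,-49.9,-58],[-10.5,-49.9,-58],[-10.5,-49.9,-58],[-10.5,-49.9,-58],[-10.5,-49.9,-58],[-10.5,-49.9,-58],[-10.5,-49.9,-58],[-10.5,-49.9,-58]],"twist":[[0.234,0,0],[0.234,0,0],[0.234,0,0],[0.234,0,0],[0.234,0,0],[0.234,0,0],[0.234,0,0],[0.234,0,0],[0.234,0,0],[0.234,0,0]],"hand":[-1,-1,-1,-1,-1,-1,-1,-1,-1,-1]}' 40; python3 l.py; python3 -c "
from h import *
plan(ov(-.047,0,.33),ori(0,yaw,-1))"
```

```text
t: 1.35
eef_pos: [0.5195, -0.1068, 0.4898]
orientation: [-0.015, -0.707, -0.015, 0.707]
ft_force: [1.6, -0.4, -0.0]
grip_width: 0.998
q [0.15, 0.36, 0.0, 1.73, -0.0, 1.04, -1.38] grasp world [ 0.5195 -0.1068  0.3098] oven mm [-131.6 -116.1  309.8] F [ 1.6 -0.4 -0. ] w 93.8 t 1.35
lin cm [ -2.02 -11.61  -8.45] twist [-0.  0. -0.] TCP [0.599 0.013 0.51 ]
```

```bash
python3 -m crank '{"linear":[[-2,-11.6,-8.4],[-2,-11.6,-8.4],[-2,-11.6,-8.4],[-2,-11.6,-8.4]],"twist":[[0,0,0],[0,0,0],[0,0,0],[0,0,0]],"hand":[-1,-1,-1,-1]}'; python3 l.py; python3 -c "
from h import *
plan(ov(-.046,0,.26),ori(0,yaw,-1))"
```

```text
t: 1.85
eef_pos: [0.5979, 0.0118, 0.509]
orientation: [-0.016, -0.707, -0.016, 0.707]
ft_force: [-0.4, -1.3, -0.4]
grip_width: 1.002
q [-0.05, 0.46, -0.03, 1.52, 0.01, 1.16, -1.6] grasp world [0.5977 0.0118 0.329 ] oven mm [-48.4  -1.  329. ] F [-0.4 -1.3 -0.4] w 94.1 t 1.85
lin cm [ 6.9  -0.1  -0.22] twist [ 0.002  0.001 -0.   ] TCP [0.6   0.013 0.44 ]
```

```bash
python3 -m crank '{"linear":[[4,0,0],[7,0,0],[7,0,0],[7,0,0],[7,0,0],[7,0,0],[7,0,0]],"twist":[[0,0,0],[0,0,0],[0,0,0],[0,0,0],[0,0,0],[0,0,0],[0,0,0]],"hand":[-1,-1,-1,-1,0.3,0.5,0.5]}' 30; python3 l.py
```

```text
t: 2.72
eef_pos: [0.5978, 0.011, 0.4402]
orientation: [0.015, 0.707, 0.015, -0.707]
ft_force: [-0.5, 0.9, -1.0]
grip_width: 0.716
q [-0.05, 0.51, -0.03, 1.63, 0.02, 1.0, -1.61] grasp world [0.598  0.011  0.2602] oven mm [-48.1  -1.9 260.2] F [-0.5  0.9 -1. ] w 67.3 t 2.725
```

```bash
python3 -m crank '{"linear":[[0,0,-0.2],[0,0,-0.2],[0,0,-0.2],[0,0,-0.2],[0,0,-0.2],[0,0,-0.2],[0,0,-0.2]],"twist":[[0,0,0],[0,0,0],[0,0,0],[0,0,0],[0,0,0],[0,0,0],[0,0,0]],"hand":[1,1,1,1,1,1,1]}' 25; python3 l.py
python3 - <<'E'
from h import *
from scipy.optimize import least_squares
L=[json.loads(l) for l in open('log.jsonl')]
print(len(L))
# cartesian door arc relative to now, tool axes cm
p,r=pose(st())
h=lambda th:np.array([-.045*np.cos(th)-.165*np.sin(th),0,.165*np.cos(th)-.045*np.sin(th)])
for th in np.arange(.1,1.72,.1):
    print(round(th,2),(r.inv().apply(Ro.apply(h(th)-h(0.02)))*100).round(2).tolist())
E
```

```text
t: 3.6
eef_pos: [0.5998, 0.0115, 0.4396]
orientation: [-0.015, -0.707, -0.016, 0.707]
ft_force: [-0.6, 2.5, -1.4]
grip_width: 0.378
q [-0.05, 0.52, -0.03, 1.62, 0.02, 1.0, -1.61] grasp world [0.5997 0.0117 0.2596] oven mm [-46.3  -1.3 259.6] F [-0.6  2.5 -1.4] w 35.5 t 3.6
9
0.1 [0.44, 0.0, 1.3]
0.2 [1.13, 0.0, 2.86]
0.3 [1.97, 0.0, 4.35]
0.4 [2.96, 0.0, 5.74]
0.5 [4.08, 0.0, 7.03]
0.6 [5.33, 0.0, 8.2]
0.7 [6.69, 0.0, 9.24]
0.8 [8.14, 0.0, 10.14]
0.9 [9.68, 0.01, 10.89]
1.0 [11.28, 0.01, 11.49]
1.1 [12.93, 0.01, 11.92]
1.2 [14.62, 0.01, 12.18]
1.3 [16.33, 0.01, 12.27]
1.4 [18.04, 0.01, 12.19]
1.5 [19.73, 0.01, 11.95]
1.6 [21.39, 0.01, 11.53]
1.7 [23.0, 0.02, 10.95]
```

```bash
python3 -m crank '{"linear":[[0.4,0,1.3],[1.1,0,2.9],[2.0,0,4.35],[3.0,0,5.75],[4.1,0,7.0],[5.3,0,8.2],[6.7,0,9.2],[8.1,0,10.1],[9.7,0,10.9],[9.7,0,10.9]],"twist":[[0,0,0],[0,0,0],[0,0,0],[0,0,0],[0,0,0],[0,0,0],[0,0,0],[0,0,0],[0,0,0],[0,0,0]],"hand":[1,1,1,1,1,1,1,1,1,1]}'; python3 l.py
```

```text
t: 4.85
eef_pos: [0.49, 0.0066, 0.342]
orientation: [-0.015, -0.706, -0.015, 0.708]
ft_force: [-3.0, 2.9, -3.1]
grip_width: 0.38
q [-0.05, 0.5, -0.03, 2.02, 0.02, 0.63, -1.62] grasp world [0.4895 0.0066 0.162 ] oven mm [-156.7   -1.6  162. ] F [-3.   2.9 -3.1] w 35.7 t 4.85
```

```bash
python3 -m crank '{"linear":[[1.6,0,0.6],[3.25,0,1.05],[4.95,0,1.3],[6.65,0,1.4],[8.35,0,1.3],[10.05,0,1.05],[11.2,0,0.75],[11.6,0,0.7],[11.6,0,0.7]],"twist":[[0,0,0],[0,0,0],[0,0,0],[0,0,0],[0,0,0],[0,0,0],[0,0,0],[0,0,0],[0,0,0]],"hand":[1,1,1,1,1,1,1,1,1]}'; python3 l.py
```

```text
t: 5.98
eef_pos: [0.4835, 0.0063, 0.2265]
orientation: [-0.015, -0.706, -0.015, 0.708]
ft_force: [-3.2, 3.2, -5.4]
grip_width: 0.377
q [-0.06, 0.7, -0.02, 2.11, 0.04, 0.33, -1.64] grasp world [0.4832 0.0063 0.0465] oven mm [-163.1   -1.6   46.5] F [-3.2  3.2 -5.4] w 35.5 t 5.975
```

```bash
python3 -m crank '{"linear":[[0,0,0],[0,0,0],[0,0,0],[0,0,0],[-5,0,0],[-10,0,0],[-16,0,0],[-22,0,0],[-28,0,0],[-28,0,0]],"twist":[[0,0,0],[0,0,0],[0,0,0],[0,0,0],[0,0,0],[0,0,0],[0,0,0],[0,0,0],[0,0,0],[0,0,0]],"hand":[-1,-1,-1,-1,-1,-1,-1,-1,-1,-1]}'; python3 l.py
python3 - <<'E'
from h import *
f=grab_frame("top");w=cloud(f);cv2.imwrite("pics/top1.png",f["frame"][...,::-1])
f2=grab_frame("scene");w2=cloud(f2);cv2.imwrite("pics/scene1.png",f2["frame"][...,::-1])
for W in(w,w2):
    P=Ro.inv().apply(W.reshape(-1,3)-O)*1000;P=P[np.isfinite(P[:,0])]
    for x in(-140,-120,-100,-80,-60,-40,-20):
        q=P[(abs(P[:,0]-x)<8)&(abs(P[:,1])<115)&(P[:,2]<120)&(P[:,2]>70)];print(x,len(q),np.median(q[:,2]).round(1) if len(q) else None,end="; ")
    print()
E
```

```text
t: 7.22
eef_pos: [0.4848, 0.006, 0.5113]
orientation: [0.015, 0.711, 0.015, -0.703]
ft_force: [0.4, -0.4, -0.6]
grip_width: 1.002
q [-0.04, 0.27, -0.04, 1.81, 0.01, 1.05, -1.61] grasp world [0.4867 0.0061 0.3313] oven mm [-159.6   -1.9  331.3] F [ 0.4 -0.4 -0.6] w 94.2 t 7.225
-140 22 94.0; -120 59 95.2; -100 54 94.8; -80 33 95.9; -60 112 95.5; -40 149 95.5; -20 156 94.8; 
-140 429 95.1; -120 437 95.9; -100 319 95.9; -80 339 96.1; -60 361 96.0; -40 354 96.0; -20 349 95.9;
```

```bash
cat > kin.py <<'E'
from h import *
from scipy.optimize import least_squares
import itertools
def fk(x,q,s):
    d1,a,b,L,e,c1=x[:6];T=R.from_rotvec(x[6:9]);off=x[9:12]
    z=lambda t:R.from_euler('z',t);y=lambda t:R.from_euler('y',t)
    r=z(s[0]*q[0]+c1)*y(q[1])*z(s[1]*q[2]);p=np.array([0,0,d1])+r.apply([e,0,a])
    r=r*y(q[3]);p=p+r.apply([-e,0,b]);r=r*z(s[2]*q[4])*y(q[5])
    p=p+r.apply([0,0,L]);r=r*z(s[3]*q[6])*T
    return p,r
def res(x,L,s):
    o=[]
    for l in L:
        p,r=fk(x,l["joint_positions"],s);pm,rm=pose(l);o+=[(p-pm)/.001,(rm.inv()*r).as_rotvec()/.002]
    o.append((x[:5]-[.36,.42,.42,.15,0])/.1)
    return np.concatenate(o)
if __name__=="__main__":
    L=[json.loads(l) for l in open('log.jsonl')]
    best=[]
    for s in itertools.product((1,-1),repeat=4):
        for T0 in ([0,-np.pi/2,0],[2.2,0,2.2],[0,0,0]):
            try:
                f=least_squares(res,np.r_[.36,.42,.42,.15,0,0,T0,0,0,0],args=(L,s),loss='soft_l1',max_nfev=150);best.append((f.cost,s,f.x))
            except Exception as e: pass
    best.sort(key=lambda t:t[0])
    for c,s,x in best[:5]: print(round(c,1),s,x[:9].round(3).tolist())
    np.savez('kin.npz',x=best[0][2],s=best[0][1])
    r=res(best[0][2],L,best[0][1])[:-5].reshape(-1,6);print(np.abs(r).max(0).round(1),len(L))
E
python3 kin.py
```

```text
24.2 (-1, -1, -1, -1) [0.343, 0.559, 0.382, 0.184, 0.001, -0.047, 1.174, -1.231, 1.174]
24.2 (-1, -1, -1, -1) [0.343, 0.559, 0.382, 0.184, 0.001, -0.047, 1.174, -1.231, 1.174]
24.2 (-1, -1, -1, -1) [0.343, 0.559, 0.382, 0.184, 0.001, -0.047, 1.174, -1.231, 1.174]
263.5 (-1, -1, 1, -1) [0.119, 0.557, 0.383, -0.043, 0.001, -0.047, 1.156, -1.25, 1.183]
263.5 (-1, -1, 1, -1) [0.119, 0.557, 0.383, -0.043, 0.001, -0.047, 1.156, -1.25, 1.183]
[2.6 5.3 0.4 0.  0.  0.2] 13
```

View pics/scene1.png

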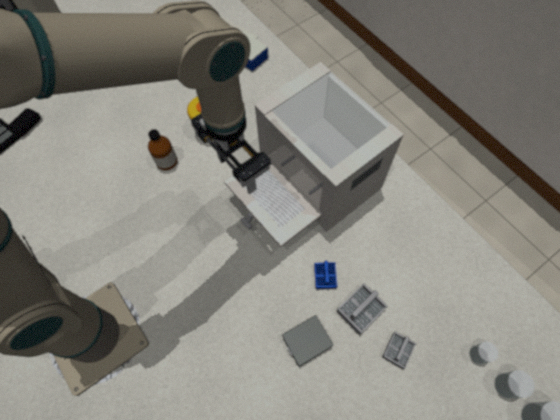

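```bash
cat > ik.py <<'E'
from kin import *
d=np.load('kin.npz');X=d['x'];S=d['s']
lo=np.array([-3.06,-.37,-1.25,.18,-1.1,.23,-2.94])+.03;hi=np.array([3.06,2.12,1.32,2.47,4.24,1.98,2.94])-.03
def ik(g,Rt,q0):
    t=np.array(g)-.18*Rt.as_matrix()[:,0]
    def f(q):
        p,r=fk(X,q,S);return np.r_[(p-t)*10,(r.inv()*Rt).as_rotvec(),(q-q0)*1e-3]
    s=least_squares(f,np.clip(q0,lo,hi),bounds=(lo,hi),max_nfev=60);p,r=fk(X,s.x,S)
    return s.x,np.linalg.norm(p-t),(r.inv()*Rt).magnitude()
E
python3 - <<'E'
from ik import *
rng=np.random.default_rng(0)
rp=np.array([.587,-.3575,0]);Rr=R.from_euler('z',.117)
for lean in(.5,.8,1.05):
  for f in(1,-1):
    for nm,g,yw in(("pick",rp+Rr.apply([-.02,0,.074]),.117),("place",ov(.04,0,.1675),yaw),("out",ov(-.1,0,.2),yaw)):
        sol=[]
        for k in range(12):
            q,e,a=ik(g,ori(lean,yw,f),rng.uniform(lo,hi))
            if e<.002 and a<.01: sol.append(q.round(2))
        u=[]
        for q in sol:
            if all(abs(q-v).max()>.8 for v in u):u.append(q)
        print(lean,f,nm,len(sol),[v.tolist() for v in u[:4]])
E
```

```text
0.5 1 pick 2 [[1.34, 1.09, -1.09, 1.95, 1.45, 0.51, 1.13]]
0.5 1 place 3 [[0.45, 0.72, -0.81, 2.0, 1.51, 0.49, 0.17]]
0.5 1 out 5 [[0.4, 0.43, -0.62, 2.32, 1.77, 0.26, -0.21]]
0.5 -1 pick 3 [[1.29, 1.03, -0.99, 1.95, 1.38, 0.41, -1.97]]
0.5 -1 place 2 [[0.24, 0.62, -0.46, 2.0, 1.37, 0.26, -2.89]]
0.5 -1 out 3 [[0.39, 0.43, -0.61, 2.32, 1.79, 0.26, 2.91]]
0.8 1 pick 7 [[1.51, 1.25, -1.14, 2.09, 2.2, 0.35, 0.61], [1.1, 0.91, -0.38, 2.09, 4.21, 0.46, -1.63], [0.16, 1.37, 1.29, 2.09, 4.21, 1.83, -2.36]]
0.8 1 place 9 [[0.54, 0.85, -0.95, 2.26, 2.4, 0.82, -0.61], [-0.7, 0.9, 1.03, 2.26, 3.95, 0.91, -2.67]]
0.8 1 out 0 []
0.8 -1 pick 7 [[1.29, 0.99, -0.67, 2.09, 3.83, 0.26, 1.96], [0.16, 1.37, 1.29, 2.09, 4.21, 1.83, 0.78], [1.46, 1.17, -1.03, 2.09, 2.45, 0.26, -2.82]]
0.8 -1 place 6 [[0.65, 1.01, -1.2, 2.26, 2.28, 1.01, 2.76], [0.0, 0.64, -0.09, 2.26, 3.1, 0.56, 1.61]]
0.8 -1 out 0 []
1.05 1 pick 6 [[1.61, 1.41, -1.09, 2.14, 3.08, 0.31, -0.04], [1.16, 1.04, -0.3, 2.14, 4.21, 0.82, -1.45], [0.5, 1.17, 0.7, 2.14, 4.21, 1.63, -1.9]]
1.05 1 place 10 [[0.58, 1.13, -1.07, 2.42, 2.73, 1.33, -0.66], [-0.35, 0.86, 0.44, 2.42, 3.35, 1.18, -1.97]]
1.05 1 out 0 []
1.05 -1 pick 9 [[0.5, 1.17, 0.7, 2.14, 4.21, 1.63, 1.24], [1.25, 1.07, -0.43, 2.14, 4.17, 0.72, 1.77], [1.65, 1.51, -1.22, 2.14, 2.65, 0.36, -2.7], [1.59, 1.37, -1.04, 2.14, 3.25, 0.31, 2.91]]
1.05 -1 place 11 [[-0.24, 0.83, 0.28, 2.42, 3.29, 1.16, 1.31], [0.37, 0.92, -0.66, 2.42, 2.9, 1.19, 2.08], [-0.71, 1.17, 1.12, 2.42, 3.6, 1.4, 0.54]]
1.05 -1 out 0 []
```

```bash
cat > path.py <<'E'
from ik import *
import sys
rp=np.array([.587,-.3575,0]);Rr=R.from_euler('z',.117)
def sim(lean,f,s=-.03,verbose=1):
    q=np.array(json.loads(open('log.jsonl').readlines()[-1])["joint_positions"]);p,r=fk(X,q,S);g=p+.18*r.as_matrix()[:,0]
    hover=rp+Rr.apply([s,0,.25])
    W=[("hover0",hover,ori(0,.117,f)),("hover",hover,ori(lean,.117,f)),("pick",rp+Rr.apply([s,0,.074]),ori(lean,.117,f)),("lift",rp+Rr.apply([s,0,.22]),ori(lean,.117,f)),
     ("out",ov(-.08+s,0,.205),ori(lean,yaw,f)),("in",ov(.025+s,0,.180),ori(lean,yaw,f)),("set",ov(.025+s,0,.1675),ori(lean,yaw,f))]
    for n,g1,r1 in W:
        dr=(r.inv()*r1).as_rotvec();N=max(2,int(max(np.linalg.norm(g1-g)/.03,np.linalg.norm(dr)/.15)));E=A=0
        for k in range(1,N+1):
            q,e,a=ik(g+(g1-g)*k/N,r*R.from_rotvec(dr*k/N),q);E=max(E,e);A=max(A,a)
        g,r=g1,r1;print(lean,f,n,q.round(2).tolist(),"max err mm/rad",round(E*1000,1),round(A,3))
if __name__=="__main__":
    for l in(.3,.5):
        for f in(-1,1): sim(l,f)
E
python3 path.py
```

```text
0.3 -1 hover0 [0.52, 0.63, 0.02, 1.44, -0.01, 1.07, -0.92] max err mm/rad 0.0 0.0
0.3 -1 hover [0.73, 0.53, -0.14, 1.69, -0.22, 0.72, -0.68] max err mm/rad 0.0 0.0
0.3 -1 pick [0.77, 0.77, -0.19, 1.83, -0.24, 0.35, -0.59] max err mm/rad 0.0 0.0
0.3 -1 lift [0.74, 0.56, -0.15, 1.73, -0.22, 0.66, -0.67] max err mm/rad 0.0 0.0
0.3 -1 out [-0.14, 0.38, 0.11, 2.14, -0.16, 0.33, -1.43] max err mm/rad 0.0 0.0
0.3 -1 in [-0.14, 0.55, 0.11, 1.91, -0.17, 0.4, -1.44] max err mm/rad 0.0 0.0
0.3 -1 set [-0.13, 0.56, 0.1, 1.92, -0.17, 0.37, -1.43] max err mm/rad 0.0 0.0
0.3 1 hover0 [-0.05, 0.92, 1.29, 1.54, -1.07, 1.35, -2.91] max err mm/rad 7.7 0.37
0.3 1 hover [0.05, 0.74, 1.08, 1.71, -1.07, 1.15, -2.91] max err mm/rad 6.1 0.27
0.3 1 pick [0.47, 0.78, 0.3, 1.85, -1.07, 0.53, -2.91] max err mm/rad 3.9 0.183
0.3 1 lift [0.1, 0.73, 0.95, 1.75, -1.07, 1.04, -2.91] max err mm/rad 4.0 0.186
0.3 1 out [-0.76, 0.73, 1.29, 2.08, -1.07, 1.09, -2.91] max err mm/rad 17.0 0.682
0.3 1 in [0.18, 0.55, -0.19, 2.01, -1.07, 0.26, -2.91] max err mm/rad 14.3 0.746
0.3 1 set [0.19, 0.58, -0.2, 2.01, -1.07, 0.26, -2
[... 466 characters left out ...]
, 2.07, -1.07, 0.26, -0.56] max err mm/rad 2.3 0.101
0.5 -1 set [-0.33, 0.56, 0.39, 2.07, -1.07, 0.26, -0.56] max err mm/rad 1.9 0.091
0.5 1 hover0 [-0.05, 0.92, 1.29, 1.54, -1.07, 1.35, -2.91] max err mm/rad 7.7 0.37
0.5 1 hover [0.41, 0.54, 0.5, 1.86, -1.07, 0.8, -2.91] max err mm/rad 6.0 0.261
0.5 1 pick [0.89, 0.78, -0.23, 1.95, -1.07, 0.26, -2.82] max err mm/rad 1.2 0.06
0.5 1 lift [0.51, 0.56, 0.35, 1.88, -1.07, 0.7, -2.91] max err mm/rad 1.3 0.065
0.5 1 out [0.33, 0.39, -0.3, 2.28, -1.07, 0.26, -2.91] max err mm/rad 14.7 0.66
0.5 1 in [0.31, 0.56, -0.32, 2.07, -1.07, 0.26, -2.91] max err mm/rad 13.8 0.681
0.5 1 set [0.31, 0.59, -0.32, 2.07, -1.07, 0.26, -2.91] max err mm/rad 12.3 0.68
```

```bash
cat > path2.py <<'E'
from ik import *
rp=np.array([.587,-.3575,0]);Rr=R.from_euler('z',.117)
def run(q,W):
    q=np.array(q);p,r=fk(X,q,S);g=p+.18*r.as_matrix()[:,0]
    for n,g1,r1 in W:
        if np.ndim(g1)==0: g1=g
        dr=(r.inv()*r1).as_rotvec();N=max(2,int(max(np.linalg.norm(g1-g)/.03,np.linalg.norm(dr)/.15)));E=A=0
        for k in range(1,N+1):
            q,e,a=ik(g+(g1-g)*k/N,r*R.from_rotvec(dr*k/N),q);E=max(E,e);A=max(A,a)
        g,r=g1,r1;print(n,q.round(2).tolist(),"err",round(E*1000,1),round(A,3))
if __name__=="__main__":
  q0=json.loads(open('log.jsonl').readlines()[-1])["joint_positions"]
  for tw in(-1.57,1.57):
   for lean in(.45,.5):
    print("tw",tw,lean);s=-.03
    hover=rp+Rr.apply([s,0,.25]);r=ori(0,yaw,-1)*R.from_rotvec([tw,0,0])
    ti=lambda x,z:ov(x-.0192*np.sin(lean),0,z+.0192*np.cos(lean))
    run(q0,[("half",0,r),("full",0,ori(0,yaw,1)),("lean",0,ori(lean,yaw,1)),("hover",hover,ori(lean,.117,1)),("pick",rp+Rr.apply([s,0,.074]),ori(lean,.117,1)),("lift",rp+Rr.apply([s,0,.22]),ori(lean,.117,1)),
     ("out",ov(-.08+s,0,.205),ori(lean,yaw,1)),("in",ov(-.008,0,.180),ori(lean,yaw,1)),("set",ov(-.008,0,.1675),ori(lean,yaw,1)),
     ("back",ov(-.1,0,.22),ori(lean,yaw,1)),("pre",ti(-.06,.115),ori(lean,yaw,1)),("push",ti(.012,.115),ori(lean,yaw,1))])
E
python3 path2.py
```

```text
tw -1.57 0.45
half [0.19, 0.29, -0.35, 1.8, 0.11, 1.07, -0.15] err 0.0 0.0
full [0.45, 0.33, -0.7, 1.8, 0.24, 1.09, 1.27] err 0.0 0.0
lean [0.6, 0.08, -0.71, 2.2, 0.12, 0.44, 1.42] err 0.0 0.0
hover [1.18, 0.59, -0.73, 1.81, 0.14, 0.53, 2.18] err 0.0 0.0
pick [1.17, 0.9, -0.75, 1.93, 0.97, 0.26, 1.5] err 0.0 0.0
lift [1.32, 0.75, -1.03, 1.84, 0.65, 0.56, 1.74] err 0.0 0.0
out [0.47, 0.43, -0.71, 2.29, 1.4, 0.3, 0.15] err 0.0 0.0
in [0.42, 0.61, -0.72, 2.06, 1.32, 0.41, 0.3] err 0.0 0.0
set [0.39, 0.63, -0.68, 2.07, 1.39, 0.39, 0.23] err 0.0 0.0
back [0.52, 0.43, -0.79, 2.25, 1.25, 0.34, 0.31] err 0.0 0.0
pre [0.46, 0.67, -0.77, 2.25, 1.84, 0.46, -0.23] err 0.0 0.0
push [0.42, 0.73, -0.74, 2.07, 1.59, 0.46, 0.06] err 0.0 0.0
tw -1.57 0.5
half [0.19, 0.29, -0.35, 1.8, 0.11, 1.07, -0.15] err 0.0 0.0
full [0.45, 0.33, -0.7, 1.8, 0.24, 1.09, 1.27] err 0.0 0.0
lean [0.62, 0.06, -0.71, 2.25, 0.1, 0.35, 1.44] err 0.0 0.0
hover [1.23, 0.6, -0.77, 1.84, 0.12, 0.47, 2.22] err 0.0 0.0
pick [1.24, 0.94, -0.83, 1.96, 1.23, 0.26, 1.29] err 0.0 0.0
lift [1.4, 0.82, -1.15, 1.88, 0.82, 0.56, 1.6] err 
[... 1235 characters left out ...]
-0.82, 0.45, 1.29, 2.02, -1.07, 1.03, -2.91] err 23.9 0.897
lean [-0.96, 0.2, 1.29, 2.26, -1.07, 0.71, -2.91] err 22.3 0.802
hover [0.41, 0.54, 0.5, 1.86, -1.07, 0.8, -2.91] err 15.6 0.573
pick [0.89, 0.78, -0.23, 1.95, -1.07, 0.26, -2.82] err 1.2 0.06
lift [0.51, 0.56, 0.35, 1.88, -1.07, 0.7, -2.91] err 1.3 0.065
out [0.33, 0.39, -0.3, 2.28, -1.07, 0.26, -2.91] err 14.7 0.66
in [0.31, 0.56, -0.32, 2.08, -1.07, 0.26, -2.91] err 13.8 0.681
set [0.31, 0.58, -0.32, 2.07, -1.07, 0.26, -2.91] err 12.3 0.68
back [0.33, 0.37, -0.3, 2.26, -1.07, 0.26, -2.91] err 14.5 0.676
pre [0.32, 0.6, -0.3, 2.19, -1.07, 0.26, -2.91] err 14.2 0.675
push [0.31, 0.66, -0.32, 2.05, -1.07, 0.26, -2.91] err 12.8 0.677
```

```bash
python3 -c "
from h import *
g=np.array([.557,-.361,.28]);plan(g,ori(0,yaw,-1)*R.from_rotvec([-1.57,0,0]))"
```

```text
lin cm [ 4.69 36.98 -5.77] twist [-1.57e+00 -1.00e-03 -1.00e-03] TCP [ 0.557 -0.361  0.46 ]
```

```bash
python3 -m crank '{"linear":[[4.7,37,-5.8],[4.7,37,-5.8],[4.7,37,-5.8],[4.7,37,-5.8],[4.7,37,-5.8],[4.7,37,-5.8],[4.7,37,-5.8],[4.7,37,-5.8],[4.7,37,-5.8],[4.7,37,-5.8]],"twist":[[-1.57,0,0],[-1.57,0,0],[-1.57,0,0],[-1.57,0,0],[-1.57,0,0],[-1.57,0,0],[-1.57,0,0],[-1.57,0,0],[-1.57,0,0],[-1.57,0,0]],"hand":[-1,-1,-1,-1,-1,-1,-1,-1,-1,-1]}'; python3 l.py;python3 -c "
from h import *
g=np.array([.557,-.361,.26]);plan(g,ori(0,.117,1))"
```

```text
t: 8.57
eef_pos: [0.5572, -0.3611, 0.4571]
orientation: [0.509, 0.49, 0.512, -0.49]
ft_force: [-0.8, -0.2, -0.1]
grip_width: 1.0
q [0.7, 0.62, -0.3, 1.4, 0.19, 1.16, 0.42] grasp world [ 0.5566 -0.3607  0.2771] oven mm [-105.4 -371.4  277.1] F [-0.8 -0.2 -0.1] w 94.0 t 8.575
lin cm [ 1.71 -0.02 -0.01] twist [-1.647 -0.005  0.   ] TCP [ 0.557 -0.361  0.44 ]
```

```bash
python3 -m crank '{"linear":[[0,0,0],[0,0,0],[0,0,0],[0,0,0],[0,0,0],[0,0,0],[0,0,0],[0,0,0],[0,0,0],[0,0,0]],"twist":[[-1.647,0,0],[-1.647,0,0],[-1.647,0,0],[-1.647,0,0],[-1.647,0,0],[-1.647,0,0],[-1.647,0,0],[-1.647,0,0],[-1.647,0,0],[-1.647,0,0]],"hand":[-1,-1,-1,-1,-1,-1,-1,-1,-1,-1]}'; python3 l.py;python3 -c "
from h import *
g=np.array([.557,-.361,.25]);plan(g,ori(0.45,.117,1))"
```

```text
t: 9.82
eef_pos: [0.5575, -0.3611, 0.4583]
orientation: [0.705, -0.04, 0.706, 0.041]
ft_force: [-0.0, -0.1, -0.7]
grip_width: 1.0
q [0.92, 0.69, -0.72, 1.39, 0.46, 1.24, 1.85] grasp world [ 0.5572 -0.3608  0.2783] oven mm [-104.9 -371.5  278.3] F [-0.  -0.1 -0.7] w 94.0 t 9.825
lin cm [ 4.63 -0.01 -7.87] twist [-0.002 -0.451 -0.001] TCP [ 0.479 -0.37   0.412]
```

```bash
python3 -m crank '{"linear":[[4.6,0,-7.9],[4.6,0,-7.9],[4.6,0,-7.9],[4.6,0,-7.9],[4.6,0,-7.9],[4.6,0,-7.9]],"twist":[[0,-0.45,0],[0,-0.45,0],[0,-0.45,0],[0,-0.45,0],[0,-0.45,0],[0,-0.45,0]],"hand":[-0.5,-0.5,-0.5,-0.5,-0.5,-0.5]}'; python3 l.py;python3 - <<'E'
from h import *
g=np.array([.557,-.361,.074]);plan(g,ori(0.45,.117,1))
f=grab_frame("top");w=cloud(f);s=w[190:240,352:400].reshape(-1,3);s=s[(s[:,0]>.52)]
for a,b in((.02,.06),(.068,.09)):
    Q=s[(s[:,2]>a)&(s[:,2]<b)];print(a,len(Q),rect(Q))
E
```

```text
t: 10.58
eef_pos: [0.4804, -0.3698, 0.4141]
orientation: [0.846, -0.032, 0.531, 0.05]
ft_force: [0.0, -0.2, 0.5]
grip_width: 0.75
q [1.26, 0.64, -0.9, 1.78, 0.38, 0.58, 1.97] grasp world [ 0.5581 -0.3606  0.2521] oven mm [-104.  -371.3  252.1] F [ 0.  -0.2  0.5] w 70.5 t 10.575
lin cm [15.98 -0.02 -7.85] twist [ 0.002  0.    -0.001] TCP [ 0.479 -0.37   0.236]
0.02 274 (array([ 586.9, -357.4]), array([101. ,  85.1]), 6.27)
0.068 47 (array([ 611.8, -354.6]), array([35.5, 12.3]), 6.84)
```

```bash
python3 -m crank '{"linear":[[4,0,-2],[8,0,-4],[12,0,-6],[14.5,0,-7.1],[15.9,0,-7.8],[15.9,0,-7.8],[15.9,0,-7.8]],"twist":[[0,0,0],[0,0,0],[0,0,0],[0,0,0],[0,0,0],[0,0,0],[0,0,0]],"hand":[-0.5,-0.5,-0.5,-0.5,-0.5,-0.5,-0.5]}'; python3 l.py
```

```text
t: 11.5
eef_pos: [0.4789, -0.3705, 0.2373]
orientation: [0.846, -0.032, 0.53, 0.05]
ft_force: [0.4, 0.1, -0.3]
grip_width: 0.75
q [1.13, 0.86, -0.68, 1.92, 0.81, 0.23, 1.65] grasp world [ 0.5568 -0.3613  0.0753] oven mm [-105.3 -372.    75.3] F [ 0.4  0.1 -0.3] w 70.5 t 11.5
```

```bash
python3 -m crank '{"linear":[[0,0,0],[0,0,0],[0,0,0],[0,0,0],[0,0,0],[0,0,0],[0,0,0],[0,0,0]],"twist":[[0,0,0],[0,0,0],[0,0,0],[0,0,0],[0,0,0],[0,0,0],[0,0,0],[0,0,0]],"hand":[1,1,1,1,1,1,1,1]}' 50; python3 l.py;python3 - <<'E'
from h import *
r=ori(.45,.117,1);p,rc=pose(read_state())
print(rc.inv().apply([0,0,.1])*100, rc.inv().apply([0,0,.01])*100)
E
```

```text
t: 12.5
eef_pos: [0.4781, -0.3708, 0.2365]
orientation: [0.846, -0.031, 0.531, 0.05]
ft_force: [-0.7, -1.2, -0.7]
grip_width: 0.118
q [1.13, 0.86, -0.68, 1.92, 0.81, 0.23, 1.65] grasp world [ 0.5558 -0.3616  0.0744] oven mm [-106.3 -372.3   74.4] F [-0.7 -1.2 -0.7] w 11.1 t 12.5
[-9.00474528e+00 -1.79926248e-03  4.34908718e+00] [-9.00474528e-01 -1.79926248e-04  4.34908718e-01]
```

```bash
python3 -m crank '{"linear":[[-1,0,0.5],[-3,0,1.45],[-6,0,2.9],[-9,0,4.35],[-12.6,0,6.1],[-12.6,0,6.1],[-12.6,0,6.1]],"twist":[[0,0,0],[0,0,0],[0,0,0],[0,0,0],[0,0,0],[0,0,0],[0,0,0]],"hand":[1,1,1,1,1,1,1]}' 55; python3 l.py;python3 - <<'E'
from h import *
plan(ov(-.11,0,.215),ori(0.45,yaw,1))
f=grab_frame("scene");w=cloud(f);cv2.imwrite("pics/sc2.png",cv2.resize(f["frame"][180:360,240:480,::-1],None,fx=3,fy=3))
E
```

```text
t: 13.38
eef_pos: [0.477, -0.3705, 0.375]
orientation: [0.845, -0.031, 0.532, 0.05]
ft_force: [-0.7, -0.3, -3.9]
grip_width: 0.122
q [1.31, 0.74, -0.99, 1.83, 0.63, 0.56, 1.77] grasp world [ 0.5542 -0.3611  0.2127] oven mm [-107.9 -371.7  212.7] F [-0.7 -0.3 -3.9] w 11.5 t 13.375
lin cm [ 0.96 37.69  2.36] twist [ 0.067 -0.004 -0.034] TCP [0.458 0.007 0.377]
```

View pics/sc2.png

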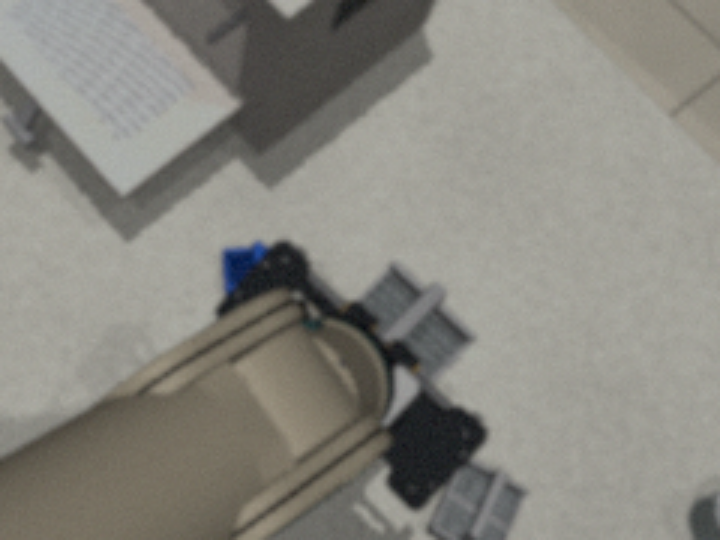

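```bash
python3 -m crank '{"linear":[[0,2,0],[0.2,6,0.4],[0.3,11,0.7],[0.5,16,1.1],[0.6,21,1.4],[0.8,26,1.8],[0.9,31,2.1],[1,35,2.3],[1,37,2.4],[1,37.7,2.4]],"twist":[[0,0,0],[0.007,0,-0.003],[0.015,0,-0.007],[0.02,0,-0.01],[0.03,0,-0.015],[0.04,0,-0.02],[0.05,0,-0.025],[0.06,0,-0.03],[0.067,-0.004,-0.034],[0.067,-0.004,-0.034]],"hand":[1,1,1,1,1,1,1,1,1,1]}'; python3 l.py;python3 - <<'E'
from h import *
plan(ov(-.11,0,.215),ori(0.45,yaw,1))
for n in("top","scene"):
    f=grab_frame(n);w=cloud(f);P=Ro.inv().apply(w.reshape(-1,3)-O)*1000;P=P[np.isfinite(P[:,0])]
    b=P[(P[:,2]>205)&(P[:,2]<235)&(abs(P[:,1])<9)&(P[:,0]>-90)&(P[:,0]<-20)]
    print(n,"bar",len(b),b.mean(0).round(1),"x",b[:,0].min(),b[:,0].max(),np.polyfit(b[:,0],b[:,2],1).round(3),"y/x",np.polyfit(b[:,0],b[:,1],1).round(3))
    b=P[(P[:,2]>140)&(P[:,2]<190)&(abs(P[:,1])<60)&(P[:,0]>-90)&(P[:,0]<-5)];print(len(b),b.min(0).round(1),b.max(0).round(1))
E
```

```text
t: 14.68
eef_pos: [0.4588, 0.0087, 0.3771]
orientation: [0.847, -0.013, 0.531, 0.02]
ft_force: [-0.3, -0.0, -4.1]
grip_width: 0.125
q [0.34, 0.38, -0.56, 2.26, 1.18, 0.26, 0.37] grasp world [0.5373 0.0123 0.2152] oven mm [-108.7    2.1  215.2] F [-0.3 -0.  -4.1] w 11.8 t 14.675
lin cm [-0.04 -0.19 -0.09] twist [ 0.004  0.002 -0.001] TCP [0.458 0.007 0.377]
top bar 101 [-63.    2.6 220.2] x -89.8927339097631 -34.575042365142586 [-2.70000e-02  2.18571e+02] y/x [-0.014  1.723]
555 [-89.5 -39.3 147.1] [-27.5  44.5 183.6]
scene bar 127 [-61.   -0.  219.6] x -89.20344350059061 -33.10173081444964 [-3.70000e-02  2.17349e+02] y/x [-0.008 -0.495]
561 [-89.7 -41.7 144. ] [-25.9  44.4 189.4]
```

Run:
```python
from h import *
plan(ov(-.06,0,.19),ori(0.45,yaw,1));plan(ov(-.01,0,.183),ori(0.45,yaw,1));plan(ov(-.01,0,.1705),ori(0.45,yaw,1))
```

```text
lin cm [ 4.39 -0.05  3.28] twist [0.002 0.002 0.   ] TCP [0.508 0.009 0.352]
lin cm [ 7.21 -0.06  7.47] twist [0.002 0.002 0.   ] TCP [0.558 0.011 0.345]
lin cm [ 8.33 -0.06  6.92] twist [0.002 0.002 0.   ] TCP [0.558 0.011 0.333]
```

```bash
python3 -m crank '{"linear":[[2,0,1.6],[4.4,0,3.3],[5.3,0,4.7],[6.2,0,6.1],[7.2,0,7.4],[7.2,0,7.45],[7.8,0,7.2],[8.2,0,7.0],[8.2,0,7.0]],"twist":[[0,0,0],[0,0,0],[0,0,0],[0,0,0],[0,0,0],[0,0,0],[0,0,0],[0,0,0],[0,0,0]],"hand":[1,1,1,1,1,1,1,1,1]}'; python3 l.py
python3 - <<'E'
from h import *
for n in("top","scene"):
    f=grab_frame(n);w=cloud(f);cv2.imwrite(f"pics/{n}3.png",f["frame"][...,::-1]);P=Ro.inv().apply(w.reshape(-1,3)-O)*1000;P=P[np.isfinite(P[:,0])]
    b=P[(P[:,2]>162)&(P[:,2]<190)&(abs(P[:,1])<9)&(P[:,0]>10)&(P[:,0]<80)]
    if len(b)>5: print(n,"bar",len(b),b.mean(0).round(1),"x",b[:,0].min(),b[:,0].max(),np.polyfit(b[:,0],b[:,2],1).round(3),"y/x",np.polyfit(b[:,0],b[:,1],1).round(3))
    b=P[(P[:,2]>108)&(P[:,2]<140)&(abs(P[:,1])<60)&(P[:,0]>25)&(P[:,0]<95)];print(len(b),b.min(0).round(1),b.max(0).round(1)) if len(b) else 0
E
```

```text
t: 15.9
eef_pos: [0.5578, 0.0111, 0.3345]
orientation: [0.848, -0.012, 0.53, 0.018]
ft_force: [0.1, 0.1, -3.2]
grip_width: 0.125
q [0.28, 0.57, -0.51, 2.06, 1.24, 0.31, 0.36] grasp world [0.6365 0.0142 0.1727] oven mm [ -9.5  -0.3 172.7] F [ 0.1  0.1 -3.2] w 11.7 t 15.9
top bar 11 [ 13.5   0.3 177.7] x 10.602289577073908 16.743420767494715 [2.50000e-02 1.77309e+02] y/x [-0.032  0.774]
64 [ 25.2 -39.6 108.3] [ 33.3  56.8 129.5]
scene bar 27 [ 19.7  -2.2 178.7] x 12.808557432242543 30.062323821987782 [ -0.399 186.585] y/x [-0.114  0.067]
121 [ 25.3 -43.7 108.2] [ 54.3  41.6 138.4]
```

```bash
python3 -m crank '{"linear":[[0.15,0,-0.07],[0.3,0,-0.15],[0.3,0,-0.15]],"twist":[[0,0,0],[0,0,0],[0,0,0]],"hand":[1,1,1]}'; python3 l.py; python3 -m crank '{"linear":[[0.1,0,-0.04],[0.18,0,-0.09],[0.18,0,-0.09]],"twist":[[0,0,0],[0,0,0],[0,0,0]],"hand":[1,1,1]}'; python3 l.py
```

```text
t: 16.38
eef_pos: [0.5583, 0.0111, 0.3315]
orientation: [0.848, -0.012, 0.53, 0.018]
ft_force: [0.4, 0.2, -3.0]
grip_width: 0.124
q [0.27, 0.57, -0.5, 2.06, 1.26, 0.3, 0.33] grasp world [0.6371 0.0143 0.1697] oven mm [ -8.9  -0.2 169.7] F [ 0.4  0.2 -3. ] w 11.7 t 16.375
t: 16.75
eef_pos: [0.5587, 0.011, 0.331]
orientation: [0.849, -0.012, 0.529, 0.018]
ft_force: [-4.7, -1.9, 8.0]
grip_width: 0.122
q [0.27, 0.57, -0.49, 2.06, 1.28, 0.3, 0.32] grasp world [0.638  0.014  0.1694] oven mm [ -8.   -0.6 169.4] F [-4.7 -1.9  8. ] w 11.5 t 16.75
```

```bash
python3 -m crank '{"linear":[[-0.1,0,0],[-0.1,0,0],[-0.1,0,0],[-3,0,0],[-7,0,0],[-11,0,0],[-11,0,0]],"twist":[[0,0,0],[0,0,0],[0,0,0],[0,0,0],[0,0,0],[0,0,0],[0,0,0]],"hand":[0.15,0.15,0.15,0.15,0.15,0.15,0.15]}' 40; python3 l.py
python3 - <<'E'
from h import *
def ti(x,z,l=.45): plan(ov(x-.0192*np.sin(l),0,z+.0192*np.cos(l)),ori(l,yaw,1))
ti(-.075,.18);ti(-.075,.116);ti(-.04,.116);ti(.0,.116)
for n in("top","scene"):
    f=grab_frame(n);w=cloud(f);cv2.imwrite(f"pics/{n}3.png",f["frame"][...,::-1]);P=Ro.inv().apply(w.reshape(-1,3)-O)*1000;P=P[np.isfinite(P[:,0])]
    b=P[(P[:,2]>162)&(P[:,2]<190)&(abs(P[:,1])<12)&(P[:,0]>-40)&(P[:,0]<80)]
    if len(b)>5: print(n,"bar",len(b),b.mean(0).round(1),"x",b[:,0].min(),b[:,0].max(),np.polyfit(b[:,0],b[:,2],1).round(3),"y/x",np.polyfit(b[:,0],b[:,1],1).round(3))
    b=P[(P[:,2]>118)&(P[:,2]<140)&(abs(P[:,1])<60)&(P[:,0]>-50)&(P[:,0]<95)];print(len(b),b.min(0).round(1),b.max(0).round(1)) if len(b) else 0
E
```

```text
t: 17.62
eef_pos: [0.5101, 0.0093, 0.4307]
orientation: [0.849, -0.012, 0.528, 0.018]
ft_force: [-0.5, 0.4, -0.0]
grip_width: 0.426
q [0.52, 0.4, -0.8, 2.07, 0.86, 0.46, 0.71] grasp world [0.5897 0.0124 0.2693] oven mm [-5.630e+01 -1.000e-01  2.693e+02] F [-0.5  0.4 -0. ] w 40.0 t 17.625
lin cm [ 5.26 -0.01 -5.45] twist [0.    0.009 0.002] TCP [0.485 0.008 0.359]
lin cm [11.   -0.   -8.29] twist [0.    0.009 0.002] TCP [0.485 0.008 0.295]
lin cm [12.55  0.   -5.15] twist [0.    0.009 0.002] TCP [0.519 0.009 0.295]
lin cm [14.32  0.   -1.56] twist [0.    0.009 0.002] TCP [0.559 0.011 0.295]
top bar 58 [ -2.5   0.4 174.2] x -19.23229162623313 17.09805109887959 [1.2100e-01 1.7452e+02] y/x [0.006 0.42 ]
178 [-27.9 -41.8 118.1] [ 31.9  40.8 137.3]
scene bar 72 [  8.4  -3.7 173.2] x -17.763704696708558 29.23196326501631 [4.50000e-02 1.72831e+02] y/x [ 0.086 -4.396]
422 [-27.4 -44.  118. ] [ 51.4  42.3 139.5]
```

View pics/scene3.png

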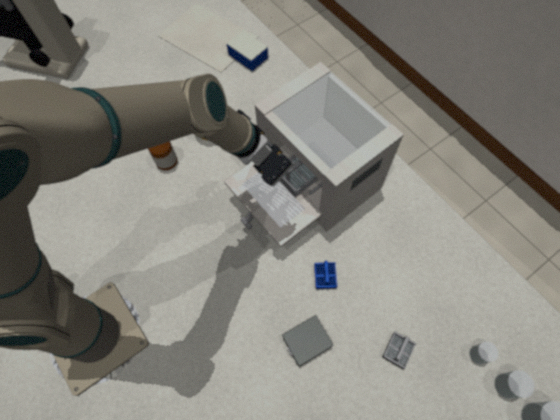

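```bash
python3 -m crank '{"linear":[[2.5,0,-2.7],[5.2,0,-5.4],[8,0,-6.8],[11,0,-8.3],[11,0,-8.3],[11.9,0,-6.5],[12.5,0,-5.15],[12.5,0,-5.15]],"twist":[[0,0,0],[0,0,0],[0,0,0],[0,0,0],[0,0,0],[0,0,0],[0,0,0],[0,0,0]],"hand":[0.15,0.15,0.15,0.15,0.15,0.15,0.15,0.15]}'; python3 l.py
python3 - <<'E'
from h import *
def ti(x,z,l=.45): plan(ov(x-.0192*np.sin(l),0,z+.0192*np.cos(l)),ori(l,yaw,1))
ti(-.02,.116);ti(-.003,.116);ti(.003,.116)
E
```

```text
t: 18.73
eef_pos: [0.5192, 0.0097, 0.2922]
orientation: [0.848, -0.012, 0.53, 0.018]
ft_force: [-0.1, -0.9, -0.7]
grip_width: 0.425
q [0.25, 0.61, -0.46, 2.19, 1.82, 0.29, -0.23] grasp world [0.5979 0.0129 0.1303] oven mm [-4.820e+01  1.000e-01  1.303e+02] F [-0.1 -0.9 -0.7] w 40.0 t 18.725
lin cm [ 0.6  -0.03  1.96] twist [0.001 0.002 0.001] TCP [0.539 0.01  0.295]
lin cm [ 1.35 -0.03  3.49] twist [0.001 0.002 0.001] TCP [0.556 0.011 0.295]
lin cm [ 1.61 -0.03  4.03] twist [0.001 0.002 0.001] TCP [0.562 0.011 0.295]
```

```bash
python3 -m crank '{"linear":[[0.3,0,0.7],[0.6,0,1.3],[0.9,0,2],[1.1,0,2.5],[1.3,0,3],[1.45,0,3.4],[1.45,0,3.4]],"twist":[[0,0,0],[0,0,0],[0,0,0],[0,0,0],[0,0,0],[0,0,0],[0,0,0]],"hand":[0.15,0.15,0.15,0.15,0.15,0.15,0.15]}'; python3 l.py;  python3 -m crank '{"linear":[[0.15,0,0.3],[0.3,0,0.6],[0.3,0,0.6]],"twist":[[0,0,0],[0,0,0],[0,0,0]],"hand":[0.15,0.15,0.15]}'; python3 l.py
```

```text
t: 19.6
eef_pos: [0.555, 0.011, 0.2947]
orientation: [0.847, -0.012, 0.53, 0.018]
ft_force: [-0.2, 0.5, -1.5]
grip_width: 0.424
q [0.22, 0.63, -0.43, 2.1, 1.59, 0.27, 0.01] grasp world [0.6336 0.0142 0.1329] oven mm [-1.240e+01 -1.000e-01  1.329e+02] F [-0.2  0.5 -1.5] w 39.8 t 19.6
t: 19.98
eef_pos: [0.5615, 0.011, 0.295]
orientation: [0.848, -0.012, 0.53, 0.018]
ft_force: [-5.8, -0.2, 1.6]
grip_width: 0.423
q [0.22, 0.63, -0.43, 2.08, 1.55, 0.27, 0.05] grasp world [0.6402 0.0141 0.1331] oven mm [ -5.8  -0.6 133.1] F [-5.8 -0.2  1.6] w 39.7 t 19.975
```

```bash
python3 -m crank '{"linear":[[0.15,0,0.35],[0.15,0,0.35]],"twist":[[0,0,0],[0,0,0]],"hand":[0.15,0.15]}'; python3 l.py;  python3 -m crank '{"linear":[[0.15,0,0.35],[0.15,0,0.35]],"twist":[[0,0,0],[0,0,0]],"hand":[0.15,0.15]}'; python3 l.py
python3 - <<'E'
from h import *
for n in("top","scene"):
    f=grab_frame(n);w=cloud(f);cv2.imwrite(f"pics/{n}4.png",f["frame"][...,::-1]);P=Ro.inv().apply(w.reshape(-1,3)-O)*1000;P=P[np.isfinite(P[:,0])]
    b=P[(P[:,2]>162)&(P[:,2]<190)&(abs(P[:,1])<12)&(P[:,0]>-40)&(P[:,0]<120)]
    if len(b)>5: print(n,"bar",len(b),"x",np.percentile(b[:,0],[0,2,98,100]).round(1),np.polyfit(b[:,0],b[:,2],1).round(3))
    b=P[(P[:,2]>118)&(P[:,2]<140)&(abs(P[:,1])<60)&(P[:,0]>15)&(P[:,0]<130)];print(len(b),b.min(0).round(1),np.percentile(b,98,axis=0).round(1)) if len(b) else 0
E
```

```text
t: 20.23
eef_pos: [0.5628, 0.0112, 0.2948]
orientation: [0.847, -0.012, 0.532, 0.017]
ft_force: [-17.1, -0.7, 10.7]
grip_width: 0.423
q [0.22, 0.63, -0.43, 2.07, 1.52, 0.27, 0.08] grasp world [0.6408 0.0142 0.1327] oven mm [ -5.2  -0.5 132.7] F [-17.1  -0.7  10.7] w 39.8 t 20.225
t: 20.48
eef_pos: [0.5639, 0.0114, 0.2944]
orientation: [0.845, -0.013, 0.534, 0.017]
ft_force: [-29.9, -1.8, 19.7]
grip_width: 0.423
q [0.22, 0.64, -0.43, 2.07, 1.49, 0.27, 0.11] grasp world [0.6413 0.0143 0.1319] oven mm [ -4.8  -0.4 131.9] F [-29.9  -1.8  19.7] w 39.8 t 20.475
top bar 8 x [16.3 16.4 18.7 18.8] [-1.70000e-01  1.71803e+02]
67 [ 15.2 -42.2 118. ] [ 32.1  40.5 133.1]
scene bar 30 x [16.8 17.1 28.4 28.7] [  0.301 164.064]
138 [ 20.6 -44.1 118. ] [ 50.4  40.  134. ]
```

```bash
python3 -m crank '{"linear":[[-1.3,0,-2.7],[-2.6,0,-5.4],[-6,0,-5.4],[-10,0,-3.5],[-14,0,-1.5],[-18,0,0.5],[-18,0,0.5]],"twist":[[0,0,0],[0,0,0],[0,0,0],[0,0,0],[0,0,0],[0,0,0],[0,0,0]],"hand":[-0.3,-0.3,-0.3,-0.3,-0.3,-0.3,-0.3]}'; python3 l.py
python3 - <<'E'
from h import *
plan(ov(-.163,0,.2),ori(0,yaw,1))
f=grab_frame("scene");w=cloud(f);cv2.imwrite("pics/sc5.png",cv2.resize(f["frame"][50:260,180:460,::-1],None,fx=2.8,fy=2.8))
P=Ro.inv().apply(w.reshape(-1,3)-O)*1000;P=P[np.isfinite(P[:,0])]
b=P[(P[:,2]>162)&(P[:,2]<190)&(abs(P[:,1])<12)&(P[:,0]>-40)&(P[:,0]<120)];print(b.min(0),b.max(0))
E
```

```text
t: 21.45
eef_pos: [0.4964, 0.0091, 0.4632]
orientation: [0.849, -0.012, 0.527, 0.018]
ft_force: [-0.3, -0.2, -0.0]
grip_width: 0.648
q [0.58, 0.33, -0.86, 2.05, 0.71, 0.5, 0.86] grasp world [0.5762 0.0124 0.3019] oven mm [-69.8   0.5 301.9] F [-0.3 -0.2 -0. ] w 60.9 t 21.45
lin cm [ 6.87 -0.06 -4.89] twist [0.    0.459 0.001] TCP [0.483 0.008 0.38 ]
[ 16.22370184  -7.96396467 164.2568153 ] [ 28.79082109   5.1943908  177.19493496]
```

View pics/sc5.png

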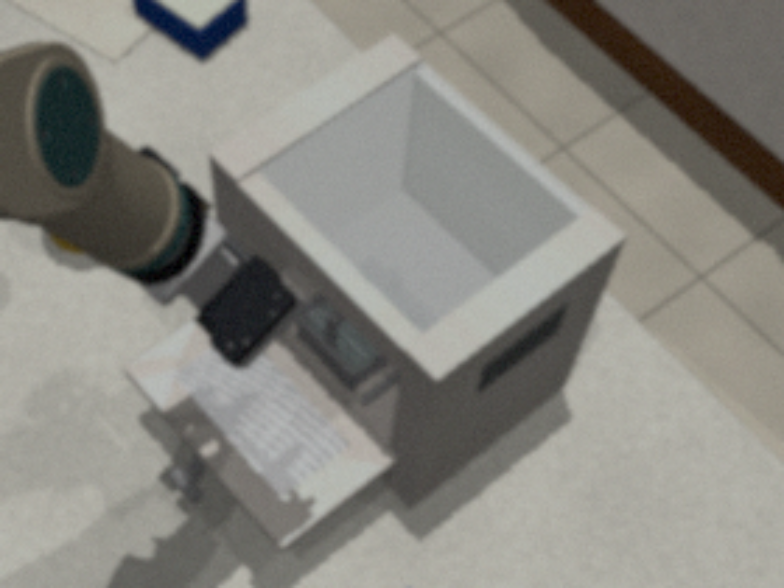

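```bash
python3 -m crank '{"linear":[[6.9,0,-4.9],[6.9,0,-4.9],[6.9,0,-4.9],[6.9,0,-4.9],[6.9,0,-4.9],[6.9,0,-4.9]],"twist":[[0,0.459,0],[0,0.459,0],[0,0.459,0],[0,0.459,0],[0,0.459,0],[0,0.459,0]],"hand":[-0.3,-0.3,-0.3,-0.3,-0.3,-0.3]}'; python3 l.py
python3 - <<'E'
from h import *
plan(ov(-.1635,0,.048),ori(0,yaw,1))
for n in("scene","top"):
    P=Ro.inv().apply(cloud(grab_frame(n)).reshape(-1,3)-O)*1000
    b=P[(P[:,2]>45)&(P[:,2]<65)&(abs(P[:,1])<25)&(P[:,0]<-140)&(P[:,0]>-190)];print(len(b),np.percentile(b,[2,50,98],axis=0).round(1) if len(b) else 0)
E
```

```text
t: 22.25
eef_pos: [0.4815, 0.0078, 0.3766]
orientation: [0.706, -0.016, 0.708, 0.014]
ft_force: [-0.2, -0.0, 0.5]
grip_width: 0.648
q [0.52, 0.56, -0.87, 1.99, 0.57, 0.86, 0.94] grasp world [0.481  0.0074 0.1966] oven mm [-165.2   -0.4  196.6] F [-0.2 -0.   0.5] w 60.9 t 22.25
lin cm [14.86  0.03  0.16] twist [ 0.    -0.003  0.002] TCP [0.483 0.008 0.228]
77 [[-171.5  -20.2   48.3]
 [-165.5   -5.3   57.9]
 [-155.5   15.4   64. ]]
0 0
```

```bash
python3 -m crank '{"linear":[[5,0,0],[10,0,0],[13,0,0],[14.7,0,0],[14.7,0,0],[14.7,0,0],[14.7,0,0],[14.7,0,0],[14.7,0,0]],"twist":[[0,0,0],[0,0,0],[0,0,0],[0,0,0],[0,0,0],[0,0,0],[0,0,0],[0,0,0],[0,0,0]],"hand":[-0.3,-0.3,-0.3,-0.3,-0.3,1,1,1,1]}' 25; python3 l.py
python3 - <<'E'
from h import *
p,r=pose(read_state())
h=lambda th:np.array([-.045*np.cos(th)-.165*np.sin(th),0,.165*np.cos(th)-.045*np.sin(th)])
for th in np.arange(1.5,-.05,-.1): print(round(th,2),(r.inv().apply(Ro.apply(h(th)-h(1.571)))*100).round(2).tolist())
E
```

```text
t: 23.48
eef_pos: [0.4813, 0.0069, 0.2299]
orientation: [0.706, -0.016, 0.708, 0.014]
ft_force: [0.6, -3.5, 6.0]
grip_width: 0.385
q [0.34, 0.77, -0.62, 2.11, 0.88, 0.55, 0.67] grasp world [0.4807 0.0063 0.0499] oven mm [-165.5   -1.5   49.9] F [ 0.6 -3.5  6. ] w 36.2 t 23.475
1.5 [-1.18, -0.0, -0.28]
1.4 [-2.87, -0.01, -0.54]
1.3 [-4.58, -0.01, -0.62]
1.2 [-6.29, -0.02, -0.53]
1.1 [-7.98, -0.02, -0.28]
1.0 [-9.63, -0.03, 0.15]
0.9 [-11.24, -0.03, 0.73]
0.8 [-12.78, -0.04, 1.48]
0.7 [-14.23, -0.04, 2.37]
0.6 [-15.59, -0.05, 3.41]
0.5 [-16.84, -0.05, 4.58]
0.4 [-17.97, -0.05, 5.86]
0.3 [-18.96, -0.06, 7.25]
0.2 [-19.81, -0.06, 8.74]
0.1 [-20.51, -0.06, 10.3]
-0.0 [-21.05, -0.06, 11.92]
```

```bash
python3 -m crank '{"linear":[[-1.2,0,-0.3],[-2.9,0,-0.55],[-4.6,0,-0.6],[-6.3,0,-0.5],[-8,0,-0.3],[-9.6,0,0.15],[-11.2,0,0.75],[-12.8,0,1.5],[-14.2,0,2.4],[-15.6,0,3.4]],"twist":[[0,0,0],[0,0,0],[0,0,0],[0,0,0],[0,0,0],[0,0,0],[0,0,0],[0,0,0],[0,0,0],[0,0,0]],"hand":[1,1,1,1,1,1,1,1,1,1]}'; python3 l.py; python3 -m crank '{"linear":[[-1.25,0,1.2],[-2.4,0,2.45],[-3.35,0,3.85],[-4.2,0,5.3],[-4.9,0,6.9],[-5.2,0,7.8],[-5.2,0,7.8]],"twist":[[0,0,0],[0,0,0],[0,0,0],[0,0,0],[0,0,0],[0,0,0],[0,0,0]],"hand":[1,1,1,1,1,1,1]}';python3 l.py
```

```text
t: 24.72
eef_pos: [0.5142, 0.0084, 0.3844]
orientation: [0.703, -0.016, 0.711, 0.014]
ft_force: [0.9, -3.6, -7.1]
grip_width: 0.379
q [0.5, 0.59, -0.87, 1.9, 0.56, 0.93, 0.97] grasp world [0.5123 0.0078 0.2044] oven mm [-133.8   -1.4  204.4] F [ 0.9 -3.6 -7.1] w 35.6 t 24.725
t: 25.6
eef_pos: [0.5927, 0.0122, 0.4374]
orientation: [0.704, -0.017, 0.71, 0.014]
ft_force: [-3.8, -4.6, 8.0]
grip_width: 0.374
q [0.45, 0.64, -0.88, 1.62, 0.53, 1.14, 1.06] grasp world [0.5911 0.0114 0.2574] oven mm [-55.   -1.1 257.4] F [-3.8 -4.6  8. ] w 35.1 t 25.6
```

```bash
python3 -m crank '{"linear":[[-0.2,0,0.6],[-0.3,0,1.1],[-0.3,0,1.3],[-0.3,0,1.3]],"twist":[[0,0,0],[0,0,0],[0,0,0],[0,0,0]],"hand":[1,1,1,1]}'; python3 l.py; python3 -m crank '{"linear":[[0,0,0.3],[0,0,0.3]],"twist":[[0,0,0],[0,0,0]],"hand":[1,1]}'; python3 l.py
```

```text
t: 26.1
eef_pos: [0.6051, 0.0128, 0.4409]
orientation: [0.704, -0.017, 0.71, 0.014]
ft_force: [-6.8, -3.8, 11.7]
grip_width: 0.383
q [0.44, 0.66, -0.87, 1.58, 0.53, 1.17, 1.06] grasp world [0.6034 0.012  0.2609] oven mm [-42.7  -1.1 260.9] F [-6.8 -3.8 11.7] w 36.0 t 26.1
t: 26.35
eef_pos: [0.6081, 0.013, 0.4416]
orientation: [0.704, -0.017, 0.71, 0.014]
ft_force: [-8.2, -5.4, 14.1]
grip_width: 0.381
q [0.44, 0.66, -0.87, 1.57, 0.54, 1.17, 1.07] grasp world [0.6066 0.0121 0.2616] oven mm [-39.5  -1.1 261.6] F [-8.2 -5.4 14.1] w 35.8 t 26.35
```

Run:
```python
from h import *
for n in("scene","top"):
    f=grab_frame(n);cv2.imwrite(f"pics/{n}6.png",cv2.resize(f["frame"][100:260,200:420,::-1],None,fx=3,fy=3));P=Ro.inv().apply(cloud(f).reshape(-1,3)-O)*1000
    for sg in(1,-1):
      for z in(110,150,190,225):
        b=P[(abs(P[:,2]-z)<12)&(sg*P[:,1]>30)&(sg*P[:,1]<120)&(P[:,0]<10)&(P[:,0]>-80)];print(n,sg,z,len(b),np.median(b[:,0]).round(1) if len(b) else 0,end="; ")
    b=P[(P[:,2]>244)&(P[:,2]<275)&(abs(P[:,1])<16)&(P[:,0]<-10)&(P[:,0]>-80)];print("\nhandle",len(b),np.percentile(b,[2,50,98],axis=0).round(1) if len(b) else 0)
```

```text
scene 1 110 67 -13.3; scene 1 150 78 -14.4; scene 1 190 42 -14.7; scene 1 225 6 -15.2; scene -1 110 84 -12.9; scene -1 150 106 -14.5; scene -1 190 117 -14.8; scene -1 225 124 -14.3; 
handle 79 [[-54.2 -14.5 259.3]
 [-48.5   1.2 266.6]
 [-38.2  15.3 270.4]]
top 1 110 17 -14.7; top 1 150 0 0; top 1 190 1 -17.1; top 1 225 14 -16.0; top -1 110 0 0; top -1 150 0 0; top -1 190 0 0; top -1 225 6 -1.6; 
handle 0 0
```

View pics/scene6.png

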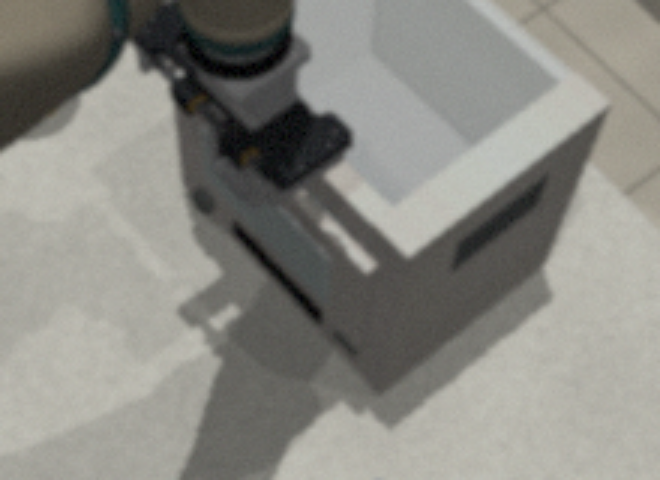

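```bash
python3 -m crank '{"linear":[[0,0,0],[0,0,0],[0,0,0],[0,0,-2],[0,0,-5],[0,0,-5],[0,0,-5],[0,0,-5],[0,0,-5],[0,0,-5]],"twist":[[0,0,0],[0,0,0],[0,0,0],[0,0,0],[0,0,0],[0,0,0],[0,0,0],[0,0,0],[0,0,0],[0,0,0]],"hand":[-0.4,-0.4,-0.4,-0.4,-0.4,0.5,1,1,1,1]}'; python3 l.py; python3 -m crank '{"linear":[[0,0,0],[0,0,0],[0,0,0.8],[0,0,1.6],[0,0,2.2],[0,0,2.4]],"twist":[[0,0,0],[0,0,0],[0,0,0],[0,0,0],[0,0,0],[0,0,0]],"hand":[1,1,1,1,1,1]}'; python3 l.py
```

```text
t: 27.7
eef_pos: [0.5602, 0.0114, 0.4397]
orientation: [0.705, -0.016, 0.709, 0.015]
ft_force: [0.1, 0.6, -0.0]
grip_width: 0.206
q [0.49, 0.59, -0.9, 1.71, 0.51, 1.1, 1.05] grasp world [0.5593 0.0111 0.2597] oven mm [-86.8  -0.  259.7] F [ 0.1  0.6 -0. ] w 19.4 t 27.7
t: 28.45
eef_pos: [0.5837, 0.0124, 0.4395]
orientation: [0.704, -0.016, 0.71, 0.015]
ft_force: [-4.5, -1.0, 3.8]
grip_width: 0.004
q [0.46, 0.63, -0.88, 1.65, 0.52, 1.13, 1.05] grasp world [0.5824 0.0121 0.2595] oven mm [-6.370e+01 -1.000e-01  2.595e+02] F [-4.5 -1.   3.8] w 0.3 t 28.45
```

```bash
python3 -m crank '{"linear":[[0,0,0.3],[0,0,0.5],[0,0,0.5]],"twist":[[0,0,0],[0,0,0],[0,0,0]],"hand":[1,1,1]}'; python3 l.py; python3 -m crank '{"linear":[[0,0,0.3],[0,0,0.5],[0,0,0.5]],"twist":[[0,0,0],[0,0,0],[0,0,0]],"hand":[1,1,1]}'; python3 l.py
```

```text
t: 28.82
eef_pos: [0.5864, 0.0128, 0.4395]
orientation: [0.702, -0.017, 0.712, 0.014]
ft_force: [-11.6, 0.3, 8.3]
grip_width: 0.004
q [0.46, 0.63, -0.88, 1.64, 0.52, 1.14, 1.06] grasp world [0.584  0.0122 0.2595] oven mm [-62.   -0.  259.5] F [-11.6   0.3   8.3] w 0.3 t 28.825
t: 29.2
eef_pos: [0.5884, 0.0133, 0.4395]
orientation: [0.699, -0.018, 0.715, 0.014]
ft_force: [-23.6, -2.1, 16.9]
grip_width: 0.01
q [0.45, 0.64, -0.88, 1.63, 0.52, 1.16, 1.06] grasp world [0.5843 0.0122 0.2595] oven mm [-61.8  -0.  259.5] F [-23.6  -2.1  16.9] w 0.9 t 29.2
```

```bash
python3 -m crank '{"linear":[[0,0,-2],[0,0,-5],[0,0,-9],[-3,0,-12],[-6,0,-12],[-6,0,-12],[-6,0,-12]],"twist":[[0,0,0],[0,0,0],[0,0,0],[0,0,0],[0,0,0],[0,0,0],[0,0,0]],"hand":[1,1,1,1,1,1,1]}'; python3 l.py
python3 - <<'E'
from h import *
a=dict(np.load("top0.npz"));A=cloud(a)
for n in("scene","top"):
    f=grab_frame(n);W=cloud(f);cv2.imwrite(f"pics/{n}7.png",f["frame"][...,::-1]);P=Ro.inv().apply(W.reshape(-1,3)-O)*1000
    for z in(110,130,150,170,190,210,228):
        b=P[(abs(P[:,2]-z)<10)&(abs(P[:,1])>25)&(abs(P[:,1])<120)&(P[:,0]<10)&(P[:,0]>-80)];print(z,len(b),np.median(b[:,0]).round(1) if len(b) else 0,end="; ")
    b=P[(P[:,2]>244)&(P[:,2]<275)&(abs(P[:,1])<16)&(P[:,0]<-25)&(P[:,0]>-80)];print("\n",n,"handle",np.percentile(b,[2,50,98],axis=0).round(1).tolist())
    k,l,stt,c=cv2.connectedComponentsWithStats(((W[...,2]>.015)&(W[...,2]<.2)&(W[...,0]>.38)).astype(np.uint8))
    for i in range(1,k):
        if stt[i,4]>150: print(np.nanmax(W[l==i][:,2]).round(3),rect(W[l==i]))
E
```

```text
t: 30.08
eef_pos: [0.4744, 0.0074, 0.4997]
orientation: [0.705, -0.016, 0.709, 0.015]
ft_force: [-0.2, -0.6, -0.2]
grip_width: 0.005
q [0.64, 0.4, -1.0, 1.83, 0.38, 1.12, 1.12] grasp world [0.4735 0.0071 0.3197] oven mm [-172.6   -0.4  319.7] F [-0.2 -0.6 -0.2] w 0.5 t 30.075
110 150 -13.0; 130 146 -13.8; 150 176 -14.0; 170 152 -13.8; 190 154 -13.8; 210 210 -13.1; 228 235 -12.9; 
 scene handle [[-52.4, -14.7, 252.0], [-44.7, -1.1, 266.2], [-26.5, 14.3, 270.7]]
0.067 (array([1866.1,   60.3]), array([105.4,  19.9]), 89.37)
0.2 (array([415.3, 931.7]), array([110.5,  38.4]), 69.37)
0.062 (array([861.6, 545.9]), array([ 89.3, 121.3]), 10.78)
0.2 (array([688.3, -36.1]), array([179.8, 372. ]), 38.81)
0.156 (array([413.1, 338.2]), array([56.9, 66.9]), 85.12)
0.059 (array([ 570.7, -232.9]), array([69.5, 57.4]), 55.34)
0.042 (array([ 426.4, -337.2]), array([ 86.3, 100.3]), 82.82)
0.061 (array([ 595.8, -491.7]), array([70.2, 58.1]), 22.7)
0.066 (array([ 748.9, -619.7]), array([44.7, 45.9]), 61.57)
0.082 (array([ 748.9, -709.3]), array([58.4, 58.3]), 84.76)
0.095 (array([ 750.7, -779.3]), array([35.7, 51.9]), 53.84)
110 45 -14.3; 130 46 -15.1; 150 56 -15.4; 170 62 -15.3; 190 82 -15.0; 210 100 -14.5; 228 163 -13.9; Traceback (most recent call last):
  File "<stdin>", line 7, in <module>
    return _quantile_unchecked(
        a, q, axis, out, overwrite_input, method, keepdims, weights)
    return _ureduce(a,
                    func=_quantile_ureduce_func,
    ...<5 lines>...
                    overwrite_input=overwrite_input,
                    method=method)
    r = func(a, **kwargs)
    result = _quantile(arr,
                       quantiles=q,
    ...<2 lines>...
                       out=out,
                       weights=wgt)
    slices_having_nans = np.isnan(arr[-1, ...])
                                  ~~~^^^^^^^^^
IndexError: index -1 is out of bounds for axis 0 with size 0
```

View pics/scene7.png

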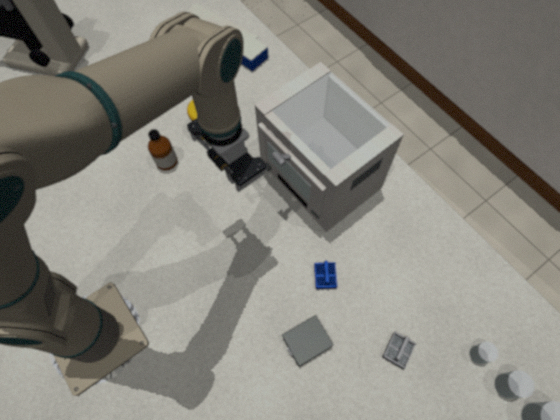

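The final view shows the door shut at (290,175) and the gripper clear of it. The bottle, slide box, blue rack and small rack are where they started.

```bash
python3 -c "
from station import *
print(close_job())"
```

```text
the job is handed in; nothing more can be done
None
```

The job is handed in at about 30 s of robot time: door lowered to level, rack set inside and pushed home, door shut and let go.

- **Door down:** pulled down by the handle. Its inner face measured 94 to 96 mm above the bench along its length, against 95 mm for level.
- **Rack:** I carried the larger steel rack by its bar and set it down on the oven floor and ledge, with about 8 N at contact. I then pushed its near end in with the fingertips until it stopped, with the force rising to about 30 N and no further travel. The near end of its bar was then 16 to 17 mm behind the front face, against 17 mm when fully home. It was upright in the picture taken then.
- **Door shut:** swung back up. The bar slipped a little in the pads near the end, so I let go and pressed the handle with closed fingers at about 24 N until it no longer moved. The door's outer face measured 13 to 15 mm in front of the oven at all heights, which fits its 14 mm thickness when shut.
- **Bystanders:** the bottle, slide box, blue rack and small rack measured where they started, within about 2 mm. The robot was touching nothing at hand-in.

**Checks that fell short:**
- I did not re-measure the bucket, which the gripper partly hid; it looked in place, and the gripper was never brought down near it.
- The final handle check from the top camera failed for lack of points.
- I could not re-measure the rack after shutting the door.
- During the pick, joint 6 read 0.23, right at its lower limit.

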